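Shut the clean-out on the chip extraction pipe and hold its gate open at the mark

TASK

The clean-out of the bench's chip extraction pipe has been left open after clearing a blockage. Swing its hinged upper half shell fully shut, edge to edge on the lower half, and only then pull the spring-return suction gate out by its handle until the line engraved on the blade comes level with the front edge of the housing, and keep it there: finish still holding it, because the gate springs shut when let go. Leave the two gouges and the oilstone where they lie.

Things in the scene. Friction and masses are not known exactly. Their poses are not given: they have to be found in the camera images.
- duct: fixed steel extraction pipe, 83 mm thick. Origin on the bench under its axis; y along the pipe, -x to the robot's side. Own frame, mm: axis x 0, z 110; bell mouth (136 wide) y -326 to -240, clean-out -210 to -50, pipe to 75, elbow down at y 125 into the flat gate housing (120 x 120, top z 44, collar to z 58); spring barrels beside it out to 77 from its middle. Placed and turned differently each time
- hatch (a joint): angle (rad) of the clean-out's hinged upper half shell (half cylinder, 160 mm long, 87 mm across, 12 mm flanges, about 0.28 kg): 0 = shut, edge to edge, at a stop; starts at 0.9 to 1.45, at most 1.75. Opens up and away from the robot's side. The stiff hinge keeps it where it is left; about 1 to 3 N at its bar moves it
- hatch_hinge (a point): middle of the clean-out's hinge line, which runs along the pipe (y of the duct) on its far side, 54 mm beyond the pipe's axis, 110 mm above the bench
- hatch_bar (a point): middle of the clean-out's handle bar, a dark steel rod 12 mm thick parallel to the pipe, 90 mm between its two legs, 142 mm from the hinge line; 30 mm free between bar and shell flange. With the shell shut it lies on the robot's side, 88 mm from the pipe's axis, 114 mm above the bench. Its axes turn with the shell
- gate (a joint): how far (m) the gate blade is pulled out to the robot's side (-x of the duct): 0 = closed (spring's rest), 0.040 = engraved line level with the housing's front edge, 0.080 = end stop. Spring pull 6 N closed, 12 N at the mark, 18 N at the stop; friction about 0.6 N
- gate_slide: the sliding part of the gate: steel blade 84 x 4 mm, aluminium crosshead (14 x 152 x 14 mm, top 40 mm above the bench) on its front end with two thin spring rods, and on that an upright bridge handle, a dark steel rod 12 mm thick: two legs 100 mm apart and a crossbar along y of the duct. Origin at the housing's middle when closed, 33 mm above the bench; axes as the duct's
- gate_bar (a point): middle of that crossbar (its axis, 85 mm above the bench), 112 mm in front of the gate housing's middle when closed; between the crossbar and the elbow are 64 mm of free space
- gate_line (a point): middle of the engraved line across the top of the blade (dark, 4 mm wide, 84 mm long, 35 mm above the bench); hidden inside the housing while the gate is closed
- gate_edge (a point): middle of the housing's front upper edge (44 mm above the bench, 60 mm in front of the housing's middle): the line must come level with this edge, seen from above
- gouge_wide: a carving gouge lying on the bench, 245 mm long, 31 mm high, wooden handle, blade 26 mm wide; origin under the ferrule, x axis towards the cutting edge. To be left alone
- gouge_narrow: a like gouge with a 12 mm blade; origin and axes likewise. To be left alone
- oilstone: a grey sharpening stone on a dark wooden block, 80 x 200 x 40 mm, origin under its middle, length along y. To be left alone

How it is judged:
By the outcome, as a careful person would: the job done as asked, in the order asked, and still so for the second after the job is handed in, while the arm keeps its last pose, push and grip.
It also fails if it takes over 48 s, if anything falls off the work surface, if the arm or the gripper's body presses on something with over 40 N, if the wrist force passes 120 N, or if a joint passes its speed limit or range.

ROBOT

A 7-joint arm with a two-finger parallel gripper is mounted at the origin on the work surface. World frame = base frame: x ahead of the robot, y to its left, z up, the work surface at z = 0. Lengths are in m, angles in rad, forces in N, time in s.
With the tool pointing down it reaches from about 0.425 to 1.025 m from the base axis. Payload 3.6 kg.
Tool frame: the origin (TCP) lies on the centre line of the jaws, within the pads' length; the fingertips stand r.finger_overhang ahead of it and the grasp point (between the pads) lies 5 mm behind it (r.finger_overhang is the distance from the TCP to the fingertips, in m); z points along the fingers, y is the direction in which the jaws open and shut (so a half turn about z gives the same grasp; the last joint's range is limited). The gripper opens to 85 mm and grips with 20 to 120 N. Pads are 22 mm wide; open, the fingers measure 114 mm over their backs; the gripper's body (76 mm by 85 mm) begins 54 mm behind the grasp point. The pads swing forward as they close: fully open they stand 13 mm farther back than shut.
Start: joints at [-1.345, 0.591, 0.048, 1.609, -0.033, 0.943, -0.034], TCP at [0.227, 0.688, 0.245] pointing down, gripper open.
Joint ranges: [-2.69, 2.69], [-0.47, 2.24], [-1.27, 1.36], [0.19, 2.51], [-1.53, 4.68], [0.08, 2.07], [-3.09, 3.09]. Speed limits (rad/s): [2.57, 2.57, 3.14, 3.14, 3.14, 3.14, 3.14].

INTERFACE

Orientations are given as a unit quaternion [x, y, z, w].
In Python, from station import r gives the robot as it stands.
- The arm moves only by the tool step_arm, never from a script. Its argument "series" is a list of rows, each a list of 7 numbers: the turn, a rotation vector about the world's x, y, z in rad, then the shift along the world's x, y, z in m, then the finger opening in m, from 0 to 0.0854. In form: [[rx, ry, rz, dx, dy, dz, fingers], ...]. A call has 1 to 20 rows; each row shifts and turns the commanded pose from where the row before left it; what a row does not reach is not made up. A row lasts 1/12 s, in which the tool goes at most 41.7 mm and 7.16 degrees, less where a joint would pass 70% of its speed; a pose out of reach is approached as far as the arm can. A call with a gripper value outside its range is refused whole. The fingers move at their own pace and stop on an object; "force" is the grip in N (left out, the last holds). Time passes only in rows, so rows that do not move let the fingers close. It gives the time, the measured TCP pose, the force and the opening at its end, in the units of the state.
- r.sense(): the state, without advancing time (a new reading comes with each control period).
- r.camera(name): name is "side" or "top" or "wrist"; returns (picture, depth): 384x512x3 uint8, blue, green, red; 384x512 float32, m along the optical axis (not along the pixel's ray), 0 where there is no reading.
- r.camera_model(name): a dict with "intrinsics" (3x3 intrinsics, pixels), "k1" (the pictures are not rectified: a ray, as slopes to the right and down, at radius r is drawn at 1 + k1 r^2 times it, then the intrinsics apply), "T" (4x4, takes a point from camera to world coordinates). Camera axes: x right, y up, looking along -z (the intrinsics and any distortion apply to the point x, -y, -z); pixel columns grow to the right and rows downward; lengths in m; the calibration is good to about 2 mm. A picture is of the moment at which its call begins: read the wrist's pose just before it. camera_model takes no time and is no camera call; for the wrist camera it gives the pose at the moment of the call.
- r.finish_job(): hands the job in, once; it reports no verdict.
The state is a dict: "time_s": time; "q": joint angles; "qd": joint speeds; "effort": joint torques, N m; "tcp_pos": TCP position; "tcp_rot": TCP orientation; "contact_force": force on the tool from outside, world axes, zero at the start; "ft_torque": the same for the moment, N m; "width": finger opening in m.
Only numpy, scipy, OpenCV 4.12 (cv2) and the standard library are available. Lean on these libraries where they do the work, as an engineer would, in place of code of your own. Each camera call takes 0.05 s, during which the arm holds its last target.

## Working session

There is one attempt and no reset: what is moved stays moved. The work goes in short steps, Python scripts to look and compute and a tool call to move; the robot and the scene stay as the last step left them, time stands still between calls to the robot, and variables do not carry over. Pictures are saved under pics/ and viewed, and the job is handed in when it is done.

Besides the shell and the picture viewer there is one more tool, called after "Request:" by a JSON object that holds its "op" and its "data". step_arm: Moves the arm, as the interface text tells. Its arguments: {"type":"object","properties":{"series":{"type":"array"},"force":{"type":"number"}},"required":["series"]}

```bash
mkdir -p pics; ls; python3 - <<'E'
from station import r
import cv2,numpy as np
s=r.sense();print(s, r.finger_overhang)
for n in("side","top","wrist"):
    m=r.camera_model(n);im,d=r.camera(n)
    cv2.imwrite(f"pics/{n}0.png",im);np.savez(f"pics/{n}0.npz",im=im,d=d,K=m["intrinsics"],k1=m["k1"],T=m["T"])
    print(n,np.round(m["intrinsics"],1).tolist(),m["k1"],np.round(m["T"],3).tolist())
E
```

```text
pics
{'time_s': 0.0, 'q': array([-1.34551205,  0.59210309,  0.04831704,  1.60986727, -0.03333613,
        0.94269685, -0.03369385]), 'qd': array([ 1.03414154e-03, -5.40077614e-04, -1.46000007e-03,  2.22980993e-03,
        1.00510296e-03,  5.97061045e-05, -1.02958994e-03]), 'effort': array([-6.07870024e-04, -5.48690879e+01,  1.54627081e+00, -1.98119938e+01,
        9.40246187e-03,  8.83861474e-03, -2.61841791e-06]), 'tcp_pos': array([0.22696303, 0.68769736, 0.24413608]), 'tcp_rot': array([ 1.58693327e-01,  9.87327271e-01, -1.12733666e-03, -1.26636460e-04]), 'contact_force': array([-0.19127446, -0.44333227, -0.06353893]), 'ft_torque': array([0.03233943, 0.01163849, 0.03408092]), 'width': 0.08539417222031784} 0.014
side [[442.8, 0.0, 257.2], [0.0, 442.8, 193.7], [0.0, 0.0, 1.0]] 0.05077423008205337 [[-0.931, 0.271, -0.243, 0.309], [-0.364, -0.655, 0.663, 0.746], [0.021, 0.706, 0.708, 0.832], [0.0, 0.0, 0.0, 1.0]]
top [[482.1, 0.0, 259.4], [0.0, 482.1, 183.7], [0.0, 0.0, 1.0]] -0.046788089521720685 [[-0.09, 0.97, -0.227, 0.245], [-0.996, -0.089, 0.015, 0.083], [-0.006, 0.227, 0.974, 1.441], [0.0, 0.0, 0.0, 1.0]]
wrist [[281.8, 0.0, 251.2], [0.0, 281.8, 189.9], [0.0, 0.0, 1.0]] -0.020475044664075376 [[0.314, -0.898, -0.309, 0.146], [0.95, 0.296, 0.104, 0.716], [-0.002, -0.327, 0.945, 0.373], [0.0, 0.0, 0.0, 1.0]]
```

View pics/side0.png

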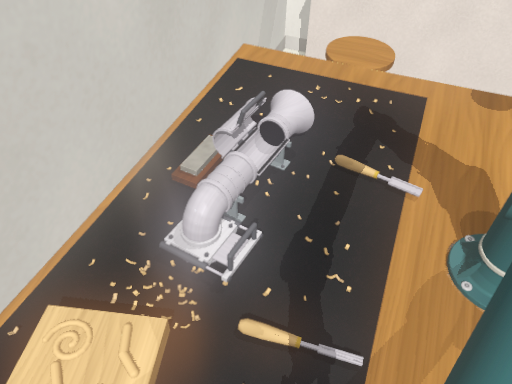

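View pics/top0.png

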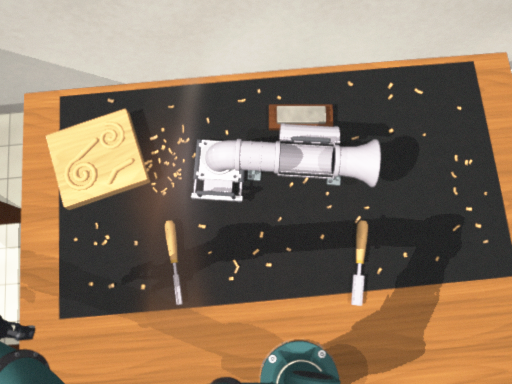

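View pics/wrist0.png

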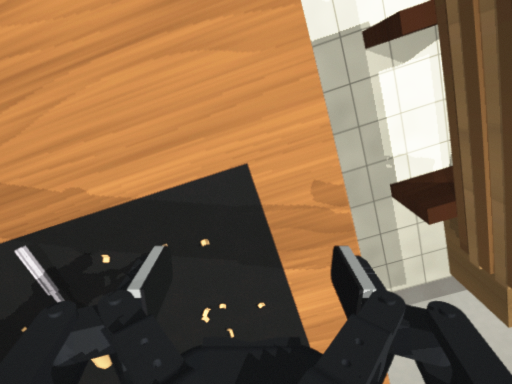

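The top view shows the bell mouth at (365,160), the gate housing at (218,168) and the open shell at (310,133). Its bar is against the oilstone side. The gouges are at (172,260) and (360,260). Next I'll measure the geometry.

```bash
cat > h.py <<'E'
import numpy as np,cv2
def cloud(f):
    z=np.load(f);im,d,K,k1,T=[z[k] for k in("im","d","K","k1","T")]
    return im,d,world(d,K,float(k1),T)
def rays(uv,K,k1):
    x=(uv[:,0]-K[0,2])/K[0,0];y=(uv[:,1]-K[1,2])/K[1,1]
    rd=np.hypot(x,y);rr=rd.copy()
    for _ in range(15): rr=rd/(1+k1*rr**2)
    s=1/(1+k1*rr**2)
    return np.c_[x*s,-y*s,-np.ones(len(x))]
def world(d,K,k1,T):
    h,w=d.shape;u,v=np.meshgrid(np.arange(w),np.arange(h))
    R=rays(np.c_[u.ravel(),v.ravel()].astype(float),K,k1)*d.reshape(-1,1)
    return (R@T[:3,:3].T+T[:3,3]).reshape(h,w,3)
def snap(r,n,tag):
    m=r.camera_model(n);im,d=r.camera(n)
    cv2.imwrite(f"pics/{tag}.png",im);np.savez(f"pics/{tag}.npz",im=im,d=d,K=m["intrinsics"],k1=m["k1"],T=m["T"])
    return im,d,m
E
python3 - <<'E'
from h import *
for n in("top0","side0"):
    im,d,P=cloud(f"pics/{n}.npz")
    for nm,uv in dict(top0=[("bench",(250,230)),("bell",(365,160)),("pipe",(260,155)),("house",(200,190)),("shell",(310,133)),("stone",(300,113)),("gougeL",(172,240)),("gougeR",(361,240))],side0=[("bench",(300,240)),("bar",(245,240)),("hbar",(250,108)),("pipe",(235,172)),("stone",(203,157)),("shell",(232,128))])[n]:
        print(n,nm,np.round(P[uv[1],uv[0]],3))
    big=cv2.resize(im[80:220,180:400] if n=="top0" else im[80:290,140:340],None,fx=3.6 if n=="top0" else 2.8,fy=3.6 if n=="top0" else 2.8,interpolation=cv2.INTER_CUBIC)
    cv2.imwrite(f"pics/{n}z.png",big)
E
```

```text
top0 bench [0.439 0.101 0.008]
top0 bell [ 0.584 -0.234  0.158]
top0 pipe [0.626 0.054 0.151]
top0 house [0.557 0.234 0.085]
top0 shell [ 0.66  -0.085  0.205]
top0 stone [ 0.781 -0.084  0.045]
top0 gougeL [0.428 0.332 0.029]
top0 gougeR [ 0.377 -0.221  0.028]
side0 bench [0.441 0.077 0.002]
side0 bar [0.537 0.19  0.087]
side0 hbar [ 0.626 -0.055  0.246]
side0 pipe [0.616 0.06  0.148]
side0 stone [ 0.769 -0.069  0.041]
side0 shell [ 0.657 -0.019  0.205]
```

View pics/top0z.png

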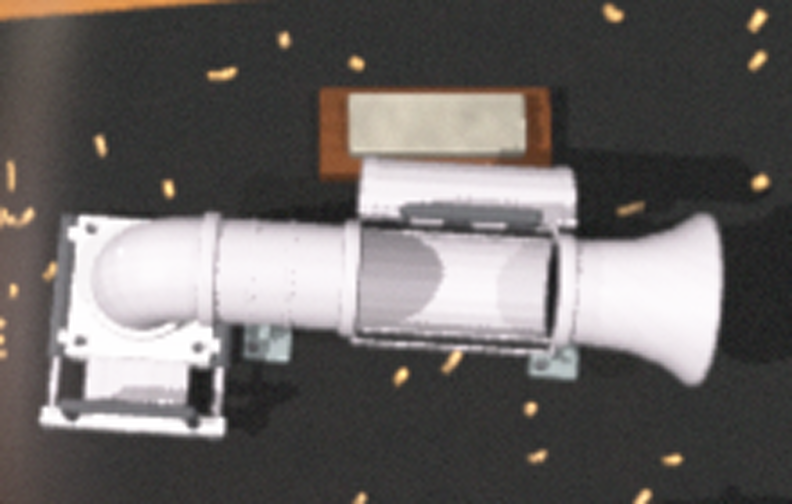

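View pics/side0z.png

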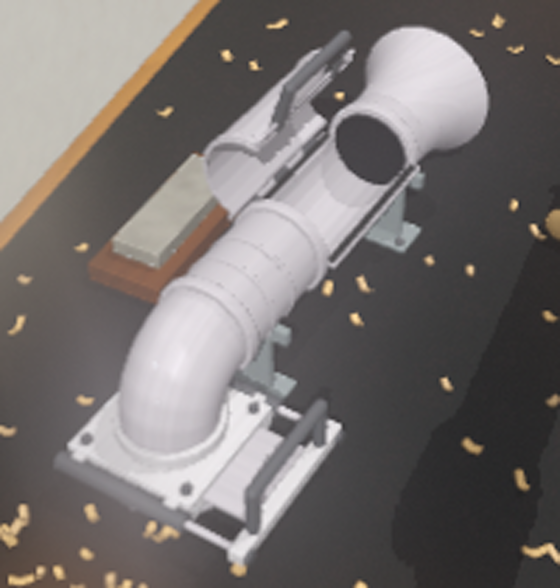

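```bash
python3 - <<'E'
from h import *
from scipy.optimize import least_squares
for n in("top0","side0"):
    im,d,P=cloud(f"pics/{n}.npz"); g=im.max(2).astype(int); v=d>0
    m=v&(P[...,1]>-0.0)&(P[...,1]<0.10)&(P[...,2]>0.12)&(P[...,2]<0.16)&(P[...,0]>.5)&(P[...,0]<.72)
    p=P[m]; print(n,"pipe pts",len(p))
    f=lambda a:np.hypot((p[:,0]-a[0]-a[1]*p[:,1])*np.cos(np.arctan(a[1])),p[:,2]-a[2])-.0415
    s=least_squares(f,[.6,0,.11],loss="soft_l1",f_scale=.002);print(" axis x=%.4f %+.4f*y  z=%.4f"%tuple(s.x),"yaw",np.degrees(-np.arctan(s.x[1])),"res",np.std(s.fun))
    for nm,lo,hi,yl,yh,xl,xh in(("gatebar",.077,.097,.08,.3,.45,.60),("hatchbar",.21,.33,-.25,.1,.55,.8)):
        m=v&(g<120)&(P[...,2]>lo)&(P[...,2]<hi)&(P[...,1]>yl)&(P[...,1]<yh)&(P[...,0]>xl)&(P[...,0]<xh)
        q=P[m]
        vv,uu=np.nonzero(m);print(nm,len(q),"px",uu.min(),uu.max(),vv.min(),vv.max())
        c=np.median(q,0);mn,mx=np.percentile(q,2,axis=0),np.percentile(q,98,axis=0);print("  med",c.round(4),mn.round(3),mx.round(3))
        l=cv2.fitLine(q.astype(np.float32),cv2.DIST_HUBER,0,.01,.01).ravel();print("  line",l.round(3))
    # bell rim, elbow ends
    # collar rings / shell ends
    m=v&(P[...,2]>.165)&(P[...,1]<.1)&(P[...,1]>-.25)&(P[...,0]>.55)&(P[...,0]<.8);q=P[m];print("shell",np.percentile(q,[1,50,99],axis=0).round(3).tolist())
    m=v&(P[...,2]>.09)&(P[...,1]<-.1)&(P[...,0]>.45)&(P[...,0]<.75);q=P[m];print("bell ymin",np.percentile(q[:,1],.5).round(3))
    m=v&(g>150)&(P[...,2]>.03)&(P[...,2]<.05)&(P[...,1]>.08)&(P[...,1]<.3)&(P[...,0]>.45)&(P[...,0]<.75);q=P[m];print("housing",np.percentile(q,[1,50,99],axis=0).round(3).tolist())
E
```

```text
top0 pipe pts 976
 axis x=0.6273 +0.1672*y  z=0.1114 yaw -9.491219648118655 res 0.0027523211462732217
gatebar 37 px 196 234 190 196
  med [0.5459 0.2052 0.0898] [0.531 0.137 0.083] [0.557 0.243 0.094]
  line [0.164 0.986 0.031 0.543 0.178 0.089]
hatchbar 43 px 292 329 139 142
  med [ 0.626  -0.0764  0.2502] [ 0.618 -0.125  0.225] [ 0.634 -0.033  0.256]
  line [ 0.161  0.987  0.012  0.627 -0.073  0.25 ]
shell [[0.585, -0.247, 0.167], [0.66, -0.085, 0.204], [0.698, -0.007, 0.256]]
bell ymin -0.276
housing [[0.53, 0.117, 0.031], [0.594, 0.199, 0.041], [0.718, 0.26, 0.049]]
side0 pipe pts 1077
 axis x=0.6261 +0.1787*y  z=0.1109 yaw -10.13205034760251 res 0.0017766878211128469
gatebar 72 px 228 256 222 260
  med [0.5391 0.1679 0.0874] [0.531 0.138 0.078] [0.553 0.246 0.092]
  line [ 0.141  0.989 -0.034  0.537  0.169  0.087]
hatchbar 162 px 237 265 91 124
  med [ 0.6288 -0.072   0.2409] [ 0.617 -0.126  0.211] [ 0.647 -0.031  0.252]
  line [ 0.18   0.982 -0.065  0.627 -0.092  0.241]
shell [[0.588, -0.247, 0.166], [0.644, -0.059, 0.206], [0.702, -0.005, 0.254]]
bell ymin -0.272
housing [[0.529, 0.117, 0.032], [0.599, 0.204, 0.042], [0.717, 0.262, 0.049]]
```

Estimated duct yaw is -9.8° and its origin is about (0.635, 0.050). The hatch bar's middle is at about (0.627, -0.078, 0.246), which puts the hatch near 1.27 rad. I'll move above it.

Request:
{"op": "step_arm", "data": {"series": [[0, 0, -0.0593, 0.0167, -0.0318, 0.015, 0.034], [0, 0, -0.0593, 0.0167, -0.0318, 0.015, 0.034], [0, 0, -0.0593, 0.0167, -0.0318, 0.015, 0.034], [0, 0, -0.0593, 0.0167, -0.0318, 0.015, 0.034], [0, 0, -0.0593, 0.0167, -0.0318, 0.015, 0.034], [0, 0, -0.0593, 0.0167, -0.0318, 0.015, 0.034], [0, 0, -0.0593, 0.0167, -0.0318, 0.015, 0.034], [0, 0, -0.0593, 0.0167, -0.0318, 0.015, 0.034], [0, 0, -0.0593, 0.0167, -0.0318, 0, 0.034], [0, 0, -0.0593, 0.0167, -0.0318, 0, 0.034], [0, 0, -0.0593, 0.0167, -0.0318, 0, 0.034], [0, 0, -0.0593, 0.0167, -0.0318, 0, 0.034], [0, 0, -0.0593, 0.0167, -0.0318, 0, 0.034], [0, 0, -0.0593, 0.0167, -0.0318, 0, 0.034], [0, 0, -0.0593, 0.0167, -0.0318, 0, 0.034], [0, 0, -0.0593, 0.0167, -0.0318, 0, 0.034], [0, 0, -0.0593, 0.0167, -0.0318, 0, 0.034], [0, 0, -0.0593, 0.0167, -0.0318, 0, 0.034], [0, 0, -0.0593, 0.0167, -0.0318, 0, 0.034], [0, 0, -0.0593, 0.0167, -0.0318, 0, 0.034]], "force": 20}}

```text
time_s: 1.82
tcp_pos: [0.5614, 0.0509, 0.3652]
tcp_rot: [0.684, 0.729, -0.0, -0.0]
contact_force: [0.5, 0.3, -0.2]
width: 0.034
```

Request:
{"op": "step_arm", "data": {"series": [[0, 0, -0.0593, 0.0167, -0.0318, 0, 0.034], [0, 0, -0.0593, 0.0167, -0.0318, 0, 0.034], [0, 0, -0.0593, 0.0167, -0.0318, 0, 0.034], [0, 0, -0.0593, 0.0167, -0.0318, 0, 0.034], [0, 0, 0, 0, 0, 0, 0.034], [0, 0, 0, 0, 0, 0, 0.034]]}}

```text
time_s: 2.32
tcp_pos: [0.628, -0.0777, 0.365]
tcp_rot: [0.766, 0.642, -0.001, 0.0]
contact_force: [-1.5, -0.3, -0.1]
width: 0.0341
```

```bash
python3 - <<'E'
from station import r
from h import *
s=r.sense();print(s["time_s"],s["tcp_pos"],s["tcp_rot"],s["width"],s["contact_force"],s["q"])
snap(r,"wrist","w1")
im,d,P=cloud("pics/w1.npz");g=im.max(2).astype(int)
m=(d>.05)&(g<120)&(P[...,2]>.225)&(P[...,2]<.28)&(P[...,1]>-.2)&(P[...,1]<.05)
q=P[m];vv,uu=np.nonzero(m);print(len(q),uu.min(),uu.max(),vv.min(),vv.max(),np.percentile(q,[2,50,98],axis=0).round(4))
E
```

```text
2.3167 [ 0.62803795 -0.0776732   0.36495031] [ 7.66470676e-01  6.42278743e-01 -7.42133216e-04  4.11048660e-04] 0.03408971677480955 [-1.54348153 -0.33702064 -0.11414002] [-0.38585622  0.41312611  0.62053877  1.71585991 -0.26344299  1.09784918
  0.14019511]
1062 246 266 132 239 [[ 0.6184 -0.1238  0.2282]
 [ 0.6302 -0.0717  0.2504]
 [ 0.6453 -0.0296  0.2527]]
```

View pics/w1.png

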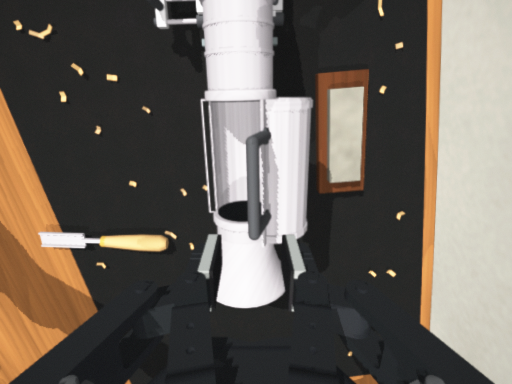

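The wrist view shows the hatch bar upright in the picture at columns 246–266, rows 132–239, parallel to the tool and between the fingers' columns. I'll fit its line more closely.

```bash
python3 - <<'E'
from h import *
im,d,P=cloud("pics/w1.npz");g=im.max(2).astype(int)
m=(d>.05)&(g<120)&(P[...,2]>.246)&(P[...,2]<.28)&(P[...,1]>-.2)&(P[...,1]<.05)
q=P[m];l=cv2.fitLine(q.astype(np.float32),cv2.DIST_HUBER,0,.01,.01).ravel()
print(len(q),l.round(4),q[:,1].min(),q[:,1].max(), q.max(0), np.degrees(np.arctan2(l[0],l[1])))
for y in(-.11,-.09,-.077,-.06,-.045):
    k=abs(q[:,1]-y)<.004;print(y,q[k].min(0).round(4),q[k].max(0).round(4))
# pipe axis
m=(d>.05)&(P[...,1]>0)&(P[...,1]<.1)&(P[...,2]>.12)&(P[...,2]<.16)&(abs(P[...,0]-.63)<.06);p=P[m]
from scipy.optimize import least_squares
f=lambda a:np.hypot((p[:,0]-a[0]-a[1]*p[:,1])*.985,p[:,2]-a[2])-.0415
s=least_squares(f,[.63,.17,.11],loss="soft_l1",f_scale=.002);print(len(p),s.x,s.fun.std())
# gate region
E
```

```text
917 [ 0.1679  0.9858  0.0052  0.6298 -0.076   0.2506] -0.12630130087476005 -0.0285929137889052 [ 0.64129333 -0.02859291  0.25422935] 9.664818
-0.11 [ 0.6177 -0.114   0.2464] [ 0.6299 -0.1061  0.2528]
-0.09 [ 0.6206 -0.0938  0.2472] [ 0.6321 -0.0862  0.2526]
-0.077 [ 0.6229 -0.081   0.2484] [ 0.6335 -0.0731  0.2539]
-0.06 [ 0.6252 -0.064   0.2482] [ 0.6364 -0.0561  0.2529]
-0.045 [ 0.628  -0.0488  0.2489] [ 0.639  -0.0411  0.2533]
6568 [0.62636811 0.15590957 0.10999099] 0.0014825688232604204
```

Request:
{"op": "step_arm", "data": {"series": [[0, 0, 0, 0, 0, -0.02, 0.034], [0, 0, 0, 0, 0, -0.02, 0.034], [0, 0, 0, 0, 0, -0.02, 0.034], [0, 0, 0, 0, 0, -0.02, 0.034], [0, 0, 0, 0, 0, -0.02, 0.034], [0, 0, 0, 0, 0, -0.01, 0.034], [0, 0, 0, 0, 0, -0.01, 0.034], [0, 0, 0, 0, 0, 0, 0.034]]}}

```text
time_s: 3.03
tcp_pos: [0.6268, -0.073, 0.2435]
tcp_rot: [0.764, 0.645, -0.001, -0.002]
contact_force: [0.1, 0.4, 0.5]
width: 0.0339
```

Request:
{"op": "step_arm", "data": {"series": [[0, 0, 0, 0, 0, 0, 0.02], [0, 0, 0, 0, 0, 0, 0.008], [0, 0, 0, 0, 0, 0, 0.008], [0, 0, 0, 0, 0, 0, 0.008], [0, 0, 0, 0, 0, 0, 0.008]], "force": 25}}

```text
time_s: 3.45
tcp_pos: [0.629, -0.0747, 0.2464]
tcp_rot: [0.765, 0.644, 0.001, 0.001]
contact_force: [1.5, 1.0, 1.3]
width: 0.0108
```

```bash
python3 - <<'E'
from station import r
import numpy as np
s=r.sense();print(s["time_s"],s["tcp_pos"],s["width"],s["contact_force"],s["ft_torque"])
# arc: hinge lateral .0397 rel bar, r .1425
y=np.radians(9.8);ex=np.array([np.cos(y),-np.sin(y)])
a=np.radians(np.linspace(73.9,1.6,17));c=np.c_[-np.cos(a),np.sin(a)]*.1425
for k,dl in enumerate(np.diff(c,axis=0)):print(k,(ex*dl[0]).round(4),dl[1].round(4))
E
```

```text
3.45 [ 0.62904987 -0.07466111  0.2463997 ] 0.01078589193802204 [1.45903458 0.97654659 1.30573783] [ 0.14935502 -0.1785154   0.15274859]
0 [-0.0105  0.0018] -0.0035
1 [-0.0102  0.0018] -0.0044
2 [-0.0098  0.0017] -0.0052
3 [-0.0094  0.0016] -0.0059
4 [-0.0089  0.0015] -0.0067
5 [-0.0084  0.0014] -0.0074
6 [-0.0078  0.0013] -0.008
7 [-0.0071  0.0012] -0.0086
8 [-0.0064  0.0011] -0.0091
9 [-0.0057  0.001 ] -0.0096
10 [-0.0049  0.0009] -0.0101
11 [-0.0041  0.0007] -0.0104
12 [-0.0033  0.0006] -0.0107
13 [-0.0025  0.0004] -0.011
14 [-0.0016  0.0003] -0.0111
15 [-0.0007  0.0001] -0.0112
```

Request:
{"op": "step_arm", "data": {"series": [[0, 0, 0, -0.0053, 0.0009, -0.0017, 0.008], [0, 0, 0, -0.0053, 0.0009, -0.0018, 0.008], [0, 0, 0, -0.0051, 0.0009, -0.0022, 0.008], [0, 0, 0, -0.0051, 0.0009, -0.0022, 0.008], [0, 0, 0, -0.0049, 0.0009, -0.0026, 0.008], [0, 0, 0, -0.0049, 0.0008, -0.0026, 0.008], [0, 0, 0, -0.0047, 0.0008, -0.003, 0.008], [0, 0, 0, -0.0047, 0.0008, -0.0029, 0.008], [0, 0, 0, 0, 0, 0, 0.008]]}}

```text
time_s: 4.2
tcp_pos: [0.586, -0.068, 0.2251]
tcp_rot: [0.765, 0.644, -0.001, -0.001]
contact_force: [0.4, -0.9, -3.7]
width: 0.0109
```

Request:
{"op": "step_arm", "data": {"series": [[0, 0, 0, -0.0089, 0.0015, -0.0067, 0.008], [0, 0, 0, -0.0084, 0.0014, -0.0074, 0.008], [0, 0, 0, -0.0078, 0.0013, -0.008, 0.008], [0, 0, 0, -0.0071, 0.0012, -0.0086, 0.008], [0, 0, 0, 0, 0, 0, 0.008]]}}

```text
time_s: 4.62
tcp_pos: [0.5544, -0.0629, 0.1936]
tcp_rot: [0.765, 0.644, -0.001, 0.0]
contact_force: [5.1, -2.4, -7.2]
width: 0.0108
```

Request:
{"op": "step_arm", "data": {"series": [[0, 0, 0, -0.0064, 0.0011, -0.0091, 0.008], [0, 0, 0, -0.0057, 0.001, -0.0096, 0.008], [0, 0, 0, -0.0049, 0.0009, -0.0101, 0.008], [0, 0, 0, -0.0041, 0.0007, -0.0104, 0.008], [0, 0, 0, 0, 0, 0, 0.008]]}}

```text
time_s: 5.03
tcp_pos: [0.5351, -0.0599, 0.1548]
tcp_rot: [0.765, 0.644, -0.0, 0.002]
contact_force: [7.0, -4.8, -5.5]
width: 0.0107
```

```bash
python3 - <<'E'
from station import r
s=r.sense();print(s["time_s"],s["tcp_pos"],s["width"],s["contact_force"],s["ft_torque"])
from h import *
snap(r,"side","s2")
E
```

```text
5.0333 [ 0.53510357 -0.05991877  0.15477627] 0.010731432542391645 [ 6.97298624 -4.77776156 -5.46318549] [-0.81630396 -1.2864026   0.13686794]
```

View pics/s2.png

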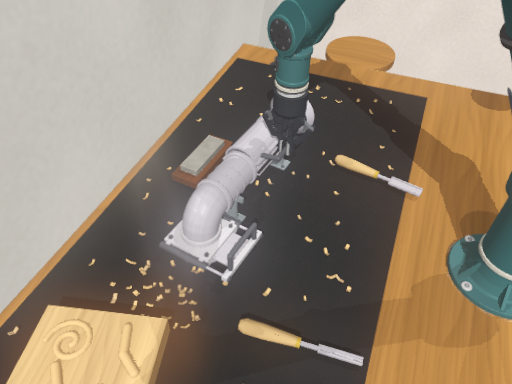

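The shell is following, with the bar about 40 mm from shut. I'll finish the arc while watching the force.

Request:
{"op": "step_arm", "data": {"series": [[0, 0, 0, -0.002, 0.0007, -0.01, 0.008], [0, 0, 0, -0.002, 0.0006, -0.01, 0.008], [0, 0, 0, -0.001, 0.0004, -0.01, 0.008], [0, 0, 0, 0, 0, -0.006, 0.008], [0, 0, 0, 0, 0, 0, 0.008]]}}

```text
time_s: 5.5
tcp_pos: [0.5295, -0.0587, 0.1192]
tcp_rot: [0.765, 0.644, -0.001, 0.001]
contact_force: [3.9, -5.1, -3.9]
width: 0.0106
```

Request:
{"op": "step_arm", "data": {"series": [[0, 0, 0, 0, 0, -0.003, 0.008], [0, 0, 0, 0, 0, -0.003, 0.008], [0, 0, 0, 0, 0, 0, 0.008]]}}

```text
time_s: 5.75
tcp_pos: [0.5296, -0.0583, 0.116]
tcp_rot: [0.766, 0.643, 0.0, -0.0]
contact_force: [-1.2, -2.4, 22.7]
width: 0.0108
```

The vertical force jumped to 23 N at TCP z 0.116, so the shell is on its stop. I'll release, lift and look.

Request:
{"op": "step_arm", "data": {"series": [[0, 0, 0, 0, 0, 0, 0.03], [0, 0, 0, 0, 0, 0, 0.034], [0, 0, 0, 0, 0, 0, 0.034], [0, 0, 0, 0, 0, 0, 0.034], [0, 0, 0, 0, 0, 0.01, 0.034], [0, 0, 0, 0, 0, 0.02, 0.034], [0, 0, 0, 0, 0, 0.03, 0.034], [0, 0, 0, 0, 0, 0.04, 0.034], [0, 0, 0, 0, 0, 0.04, 0.034], [0, 0, 0, 0, 0, 0.04, 0.034], [0, 0, 0, 0, 0, 0.03, 0.034], [0, 0, 0, 0, 0, 0, 0.034]]}}

```text
time_s: 6.75
tcp_pos: [0.5331, -0.0581, 0.331]
tcp_rot: [0.765, 0.644, 0.005, 0.004]
contact_force: [1.4, -1.0, -0.3]
width: 0.0339
```

```bash
python3 - <<'E'
from station import r
from h import *
s=r.sense();print(s["time_s"],s["tcp_pos"],s["tcp_rot"],s["width"],s["contact_force"])
snap(r,"wrist","w3");snap(r,"side","s3")
im=cv2.imread("pics/s3.png");cv2.imwrite("pics/s3z.png",cv2.resize(im[80:290,140:340],None,fx=2.8,fy=2.8,interpolation=cv2.INTER_CUBIC))
for n in("w3","s3"):
    im,d,P=cloud(f"pics/{n}.npz");g=im.max(2).astype(int)
    m=(d>.05)&(g<120)&(P[...,2]>.095)&(P[...,2]<.16)&(P[...,1]>-.13)&(P[...,1]<.0)&(P[...,0]>.5)&(P[...,0]<.555)
    q=P[m]
    if len(q):print(n,len(q),np.percentile(q,[2,50,98],axis=0).round(4))
E
```

```text
6.75 [ 0.53312432 -0.05806567  0.33102879] [0.76506672 0.6439227  0.0048793  0.00355977] 0.03391706243036419 [ 1.42716684 -1.00325942 -0.33397344]
w3 795 [[ 0.5172 -0.1139  0.1142]
 [ 0.5303 -0.0609  0.1182]
 [ 0.5533 -0.0146  0.1207]]
s3 89 [[ 0.5166 -0.1138  0.111 ]
 [ 0.5287 -0.0756  0.1166]
 [ 0.5506 -0.0158  0.1211]]
```

View pics/s3z.png

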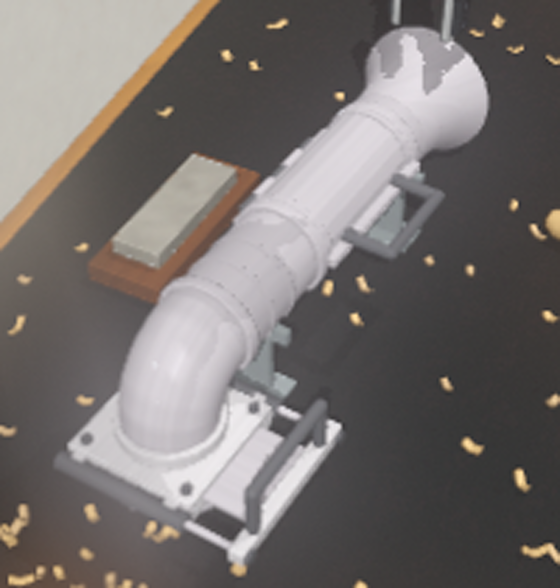

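View pics/w3.png

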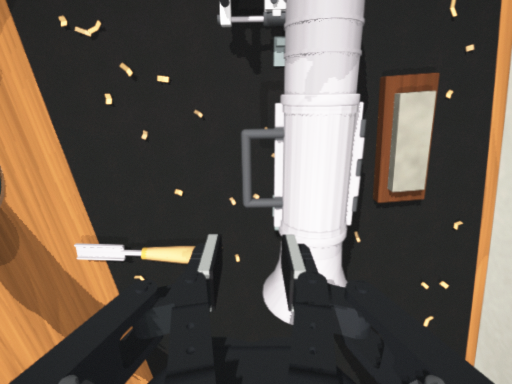

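The side and wrist views show the shell shut. The handle bar's top is at z≈0.120, so its axis is at 0.114 as expected, and there's no visible gap along the flange. Now for the gate.

Request:
{"op": "step_arm", "data": {"series": [[0, 0, 0, 0.0015, 0.021, 0, 0.04], [0, 0, 0, 0.0015, 0.021, 0, 0.04], [0, 0, 0, 0.0015, 0.021, 0, 0.04], [0, 0, 0, 0.0015, 0.021, 0, 0.04], [0, 0, 0, 0.0015, 0.021, 0, 0.04], [0, 0, 0, 0.0015, 0.021, 0, 0.04], [0, 0, 0, 0.0015, 0.021, 0, 0.04], [0, 0, 0, 0.0015, 0.021, 0, 0.04], [0, 0, 0, 0, 0, 0, 0.04], [0, 0, 0, 0, 0, 0, 0.04]]}}

```text
time_s: 7.68
tcp_pos: [0.5403, 0.1122, 0.3225]
tcp_rot: [0.764, 0.645, -0.002, -0.001]
contact_force: [-0.6, -0.5, 0.1]
width: 0.0398
```

```bash
python3 - <<'E'
from station import r
from h import *
s=r.sense();print(s["time_s"],s["tcp_pos"],s["tcp_rot"],s["width"],s["contact_force"])
snap(r,"wrist","w4")
im,d,P=cloud("pics/w4.npz");g=im.max(2).astype(int)
m=(d>.05)&(g<120)&(P[...,2]>.082)&(P[...,2]<.1)&(P[...,1]>.1)&(P[...,1]<.27)&(P[...,0]>.5)&(P[...,0]<.59)
q=P[m];l=cv2.fitLine(q.astype(np.float32),cv2.DIST_HUBER,0,.01,.01).ravel();vv,uu=np.nonzero(m)
print(len(q),uu.min(),uu.max(),vv.min(),vv.max(),l.round(4),np.percentile(q,[2,50,98],axis=0).round(4))
for y in(.15,.17,.19,.21,.23):
    k=abs(q[:,1]-y)<.004
    if k.any():print(y,q[k].min(0).round(4),q[k].max(0).round(4))
m=(d>.05)&(g>150)&(P[...,2]>.039)&(P[...,2]<.049)&(P[...,1]>.08)&(P[...,1]<.3)
q=P[m];print("housing",np.percentile(q,[1,50,99],axis=0).round(4).tolist())
E
```

```text
7.6833 [0.54032038 0.11220786 0.32245214] [ 7.63940259e-01  6.45283261e-01 -2.05892955e-03 -7.44654975e-04] 0.039820402907279805 [-0.63898765 -0.46169938  0.1161738 ]
825 239 249 50 142 [0.1555 0.9878 0.0017 0.5432 0.195  0.0896] [[0.5321 0.1417 0.0864]
 [0.5432 0.1967 0.0898]
 [0.554  0.2423 0.0919]]
0.15 [0.5305 0.1462 0.0856] [0.5422 0.154  0.0917]
0.17 [0.5342 0.1661 0.0881] [0.5444 0.1738 0.092 ]
0.19 [0.5366 0.1862 0.0863] [0.5478 0.1938 0.092 ]
0.21 [0.5402 0.206  0.0873] [0.5513 0.214  0.0922]
0.23 [0.5426 0.2262 0.0855] [0.5547 0.2339 0.0922]
housing [[0.5335, 0.1189, 0.0392], [0.6176, 0.2128, 0.0436], [0.7182, 0.2618, 0.0475]]
```

View pics/w4.png

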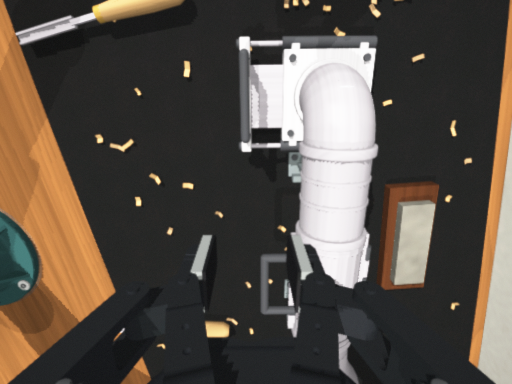

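The wrist view shows the gate crossbar at columns 239–249, rows 50–142. Its middle is at about (0.5425, 0.1925, 0.086).

Request:
{"op": "step_arm", "data": {"series": [[0, 0, 0, 0.0005, 0.02, -0.02, 0.04], [0, 0, 0, 0.0005, 0.02, -0.03, 0.04], [0, 0, 0, 0.0005, 0.02, -0.03, 0.04], [0, 0, 0, 0.0005, 0.02, -0.03, 0.04], [0, 0, 0, 0, 0, -0.02, 0.04], [0, 0, 0, 0, 0, 0, 0.04], [0, 0, 0, 0, 0, 0, 0.04]]}}

```text
time_s: 8.32
tcp_pos: [0.5429, 0.1886, 0.1934]
tcp_rot: [0.766, 0.643, -0.002, 0.0]
contact_force: [0.4, 0.5, 1.0]
width: 0.0402
```

Request:
{"op": "step_arm", "data": {"series": [[0, 0, 0, 0, 0.001, -0.03, 0.04], [0, 0, 0, 0, 0.001, -0.03, 0.04], [0, 0, 0, 0, 0.001, -0.02, 0.04], [0, 0, 0, 0, 0, -0.02, 0.04], [0, 0, 0, 0, 0, -0.01, 0.04], [0, 0, 0, 0, 0, 0, 0.04]]}}

```text
time_s: 8.82
tcp_pos: [0.5439, 0.1922, 0.0841]
tcp_rot: [0.766, 0.643, -0.001, 0.0]
contact_force: [-0.5, 0.5, 0.3]
width: 0.0396
```

Request:
{"op": "step_arm", "data": {"series": [[0, 0, 0, 0, 0, 0, 0.03], [0, 0, 0, 0, 0, 0, 0.02], [0, 0, 0, 0, 0, 0, 0.005], [0, 0, 0, 0, 0, 0, 0.005], [0, 0, 0, 0, 0, 0, 0.005], [0, 0, 0, 0, 0, 0, 0.005]], "force": 70}}

```text
time_s: 9.32
tcp_pos: [0.5445, 0.1939, 0.0863]
tcp_rot: [0.765, 0.644, 0.001, 0.0]
contact_force: [-1.1, -0.3, 5.0]
width: 0.0095
```

```bash
python3 - <<'E'
from station import r
from h import *
s=r.sense();print(s["time_s"],s["tcp_pos"],s["tcp_rot"],s["width"],s["contact_force"])
snap(r,"wrist","w5")
E
```

```text
9.3167 [0.54454571 0.1939325  0.08628509] [7.64675184e-01 6.44415010e-01 1.01705128e-03 3.51830372e-04] 0.009531690203507427 [-1.09015131 -0.25827199  5.0275296 ]
```

View pics/w5.png

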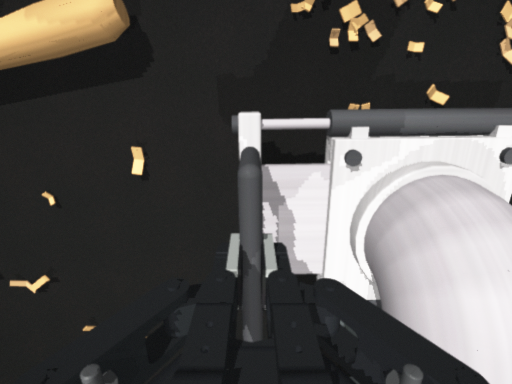

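Gripped. The wrist view shows the blade and the housing's front edge near column 330, so the line will be visible as it comes out. Now I'll pull.

Request:
{"op": "step_arm", "data": {"series": [[0, 0, 0, -0.0049, 0.0008, 0, 0.005], [0, 0, 0, -0.0049, 0.0008, 0, 0.005], [0, 0, 0, -0.0049, 0.0008, 0, 0.005], [0, 0, 0, -0.0049, 0.0008, 0, 0.005], [0, 0, 0, -0.0049, 0.0008, 0, 0.005], [0, 0, 0, -0.0049, 0.0008, 0, 0.005], [0, 0, 0, -0.0049, 0.0009, 0, 0.005], [0, 0, 0, 0, 0, 0, 0.005], [0, 0, 0, 0, 0, 0, 0.005]]}}

```text
time_s: 10.12
tcp_pos: [0.5165, 0.1983, 0.0864]
tcp_rot: [0.765, 0.644, 0.006, 0.005]
contact_force: [9.2, -2.9, -5.6]
width: 0.0094
```

```bash
python3 - <<'E'
from station import r
from h import *
s=r.sense();print(s["time_s"],s["tcp_pos"],s["tcp_rot"],s["width"],s["contact_force"])
snap(r,"wrist","w6")
E
```

```text
10.1167 [0.51651504 0.19834824 0.08636892] [0.76530441 0.643621   0.00568418 0.00537202] 0.009393922310274604 [ 9.15962096 -2.9039187  -5.55814033]
```

View pics/w6.png

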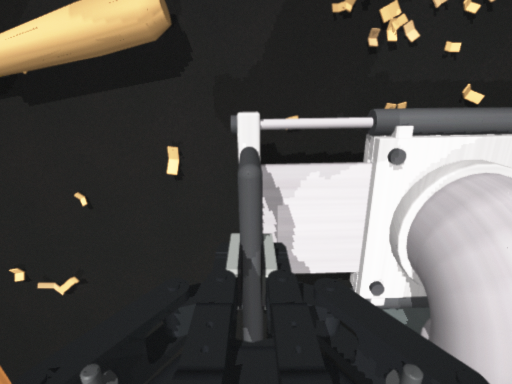

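Request:
{"op": "step_arm", "data": {"series": [[0, 0, 0, -0.003, 0.0005, 0, 0.005], [0, 0, 0, -0.003, 0.0005, 0, 0.005], [0, 0, 0, -0.003, 0.0005, 0, 0.005], [0, 0, 0, -0.002, 0.0003, 0, 0.005], [0, 0, 0, -0.001, 0.0002, 0, 0.005], [0, 0, 0, 0, 0, 0, 0.005], [0, 0, 0, 0, 0, 0, 0.005]]}}

```text
time_s: 10.75
tcp_pos: [0.506, 0.2, 0.0864]
tcp_rot: [0.766, 0.643, 0.007, 0.006]
contact_force: [9.9, -5.2, -6.3]
width: 0.0096
```

```bash
python3 - <<'E'
from station import r
from h import *
s=r.sense();print(s["time_s"],s["tcp_pos"],s["tcp_rot"],s["width"],s["contact_force"])
snap(r,"wrist","w7")
im=cv2.imread("pics/w7.png");cv2.imwrite("pics/w7z.png",cv2.resize(im[100:320,230:450],None,fx=2.7,fy=2.7,interpolation=cv2.INTER_CUBIC))
E
```

```text
10.75 [0.50599471 0.20003194 0.08637566] [0.76554202 0.64332028 0.00664106 0.00634966] 0.009612920976381126 [ 9.87281631 -5.2059917  -6.273343  ]
```

View pics/w7z.png

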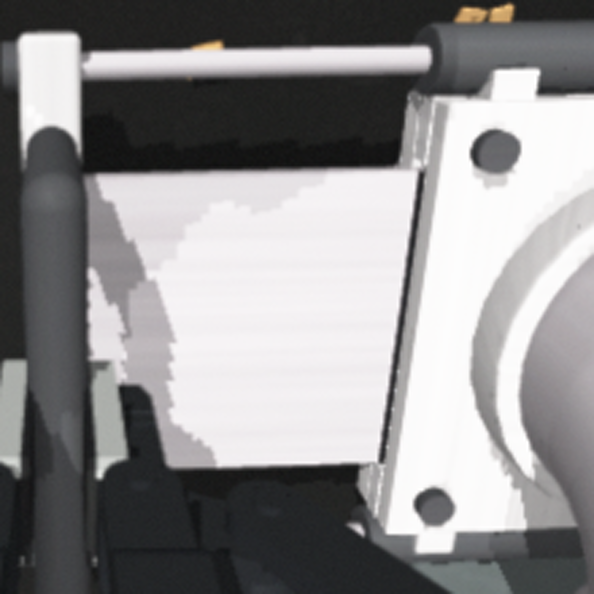

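The engraved line is just emerging as a dark strip left of the housing face. It runs from zoom px (420,175) to (382,460). I'll measure it with rays on the blade plane.

```bash
cat > meas.py <<'E'
from h import *
def meas(tag,show=False):
    z=np.load(f"pics/{tag}.npz");im,K,k1,T=z["im"],z["K"],float(z["k1"]),z["T"]
    g=cv2.cvtColor(im,cv2.COLOR_BGR2GRAY).astype(float)
    def onz(uv,h):
        R=rays(np.array(uv,float),K,k1)@T[:3,:3].T;o=T[:3,3];t=(h-o[2])/R[:,2];return o+R*t[:,None]
    A=[];B=[];C=[]
    for v in range(172,262,3):
        row=g[v]
        # dark minimum in 355..400
        a=365+int(np.argmin(row[365:392]))
        if row[a]>120: continue
        # half-level crossing left of a
        lv=row[a-8:a-4].mean(); h=(lv+row[a])/2
        u=a
        while row[u]<h:u-=1
        ul=u+(row[u]-h)/(row[u]-row[u+1])
        rt=row[a+3:a+5].mean();h2=(rt+row[a])/2;u=a
        while row[u]<h2:u+=1
        ur=u-(row[u]-h2)/(row[u]-row[u-1])
        # housing top edge: strongest rise right of ur+1
        gr=np.diff(row[int(ur)+2:int(ur)+14]);e=int(ur)+2+int(np.argmax(gr))+.5
        A.append((ul,v));B.append((ur,v));C.append((e,v))
        if show and v%12==4:print(v,row[a-5:a+14].astype(int),round(ul,1),round(ur,1),e)
    p1=onz(A,.035);p2=onz(B,.035);p3=onz(C,.044)
    y=np.radians(9.6);ex=np.array([np.cos(y),-np.sin(y)])
    f=lambda p:np.median(p[:,:2]@ex)*1e3
    n=lambda p:np.polyfit(p[:,1],p[:,0],1)[0]
    print(tag,len(A),"line front %.1f  dark/face %.1f  housing edge %.1f mm -> out of edge: %.2f (want 2.0)"%(f(p1),f(p2),f(p3),f(p3)-f(p1)),"slopes",n(p1),n(p3))
E
python3 -c "
from meas import *
meas('w7',True)"
```

```text
172 [242 242 240 202  84  51 123 159 167 171 177 211 248 252 252 251 251 251
 252] 383.5 385.8 391.5
184 [239 239 239 233 116  43  85 153 165 170 172 193 245 251 252 252 251 252
 251] 381.8 384.3 389.5
196 [239 239 239 234 140  52  59 149 165 171 172 185 240 250 252 252 252 251
 252] 379.9 382.6 387.5
208 [242 242 240 207  96  50 119 159 168 170 178 232 249 252 252 251 251 252
 252] 378.5 380.9 385.5
220 [238 238 238 231 121  45  88 151 166 172 175 218 247 251 251 251 252 251
 251] 376.8 379.3 383.5
232 [241 241 241 236 144  54  67 147 163 169 164 199 246 251 251 251 251 251
 251] 375.0 377.5 382.5
244 [242 242 240 207  93  66 172 167 168 170 186 244 250 251 251 251 251 251
 251] 373.5 375.5 380.5
256 [238 238 238 231 110  50 114 155 167 169 178 238 249 251 251 251 251 251
 251] 371.7 373.9 378.5
w7 30 line front 554.1  dark/face 555.9  housing edge 554.5 mm -> out of edge: 0.35 (want 2.0) slopes 0.1563573713612876 0.15534861509026987
```

The line's front is only about 0.3 mm out of the edge, and it should be 2.0 mm. I'll pull about 1.7 mm more, then cross-check.

Request:
{"op": "step_arm", "data": {"series": [[0, 0, 0, -0.001, 0.0002, 0, 0.005], [0, 0, 0, -0.0008, 0.0001, 0, 0.005], [0, 0, 0, 0, 0, 0, 0.005], [0, 0, 0, 0, 0, 0, 0.005]]}}

```text
time_s: 11.13
tcp_pos: [0.5046, 0.2002, 0.0864]
tcp_rot: [0.766, 0.643, 0.007, 0.007]
contact_force: [10.8, -3.9, -6.5]
width: 0.0091
```

```bash
sed -i 's/gr=np.diff.*/k=int(ur)+3\n        while row[k]<213:k+=1\n        e=k-(row[k]-213)\/(row[k]-row[k-1])/' meas.py; python3 - <<'E'
from station import r
from meas import *
s=r.sense();print(s["time_s"],s["tcp_pos"],s["tcp_rot"],s["width"],s["contact_force"])
snap(r,"wrist","w8");snap(r,"top","t8")
meas("w7");meas("w8")
im=cv2.imread("pics/w8.png");cv2.imwrite("pics/w8z.png",cv2.resize(im[150:280,330:430],None,fx=4.5,fy=4.5,interpolation=cv2.INTER_CUBIC))
# bar vs housing edge using depth cloud
ex=np.array([np.cos(np.radians(9.6)),-np.sin(np.radians(9.6))]);
for t in("w5","w6","w7","w8"):
    im,d,P=cloud(f"pics/{t}.npz");g=im.max(2).astype(int)
    X=P[...,:2]@ex; Y=P[...,0]*.167+P[...,1]*.986
    sel=(d>.03)&(P[...,2]>.0405)&(P[...,2]<.048)&(g>200)&(X>.53)&(X<.6)&(Y>.22)&(Y<.36)
    q=X[sel];cr=(d>.03)&(P[...,2]>.078)&(P[...,2]<.096)&(g<130)&(X>.42)&(X<.55)&(Y>.30)&(Y<.33);b=X[cr]
    # crosshead front/back (bright, z~.040) 
    ch=(d>.03)&(P[...,2]>.036)&(P[...,2]<.046)&(g>180)&(X>.42)&(X<.53)&(Y>.34)
    c=X[ch]
    bl=(d>.03)&(abs(P[...,2]-.035)<.004)&(g>200)&(X>.5)&(X<.56);
    print(t,"edge",np.percentile(q,1).round(4) if len(q) else 0,"bar",len(b),np.percentile(b,[2,98]).round(4) if len(b) else 0,"bladez",np.median(P[...,2][bl]).round(4),"housez",np.median(P[...,2][sel]).round(4))
E
```

```text
11.1333 [0.50463067 0.20021482 0.0863858 ] [0.76562788 0.64321216 0.00692734 0.0066396 ] 0.009120594882233756 [10.8082816  -3.85722027 -6.5160767 ]
w7 30 line front 554.1  dark/face 555.9  housing edge 554.5 mm -> out of edge: 0.33 (want 2.0) slopes 0.1563573713612876 0.15476892177715168
w8 30 line front 552.8  dark/face 555.7  housing edge 554.5 mm -> out of edge: 1.69 (want 2.0) slopes 0.15559605236563592 0.15495144326523083
w5 edge 0.555 bar 1385 [0.497  0.5084] bladez 0.0347 housez 0.0437
w6 edge 0.5548 bar 1375 [0.4687 0.4801] bladez 0.0347 housez 0.0438
w7 edge 0.5548 bar 1367 [0.4582 0.4695] bladez 0.0347 housez 0.0437
w8 edge 0.5548 bar 1377 [0.4568 0.4681] bladez 0.0347 housez 0.0437
```

View pics/w8z.png

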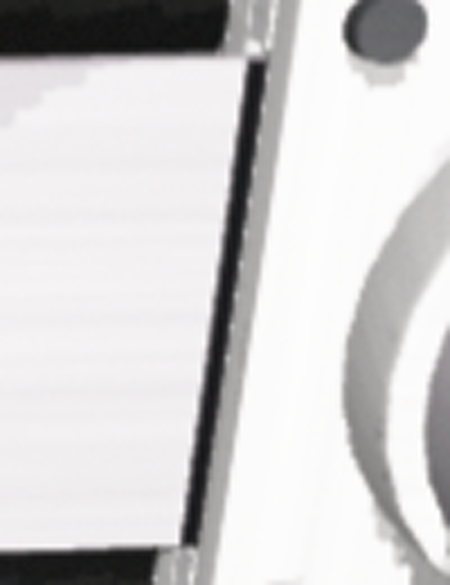

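The line reads 39.7 mm out and the bar displacement reads 40.2 mm, which brackets the 40 mm mark. I'll hold still for a moment, then check for drift and the rest of the scene.

Request:
{"op": "step_arm", "data": {"series": [[0, 0, 0, 0, 0, 0, 0.005], [0, 0, 0, 0, 0, 0, 0.005], [0, 0, 0, 0, 0, 0, 0.005], [0, 0, 0, 0, 0, 0, 0.005], [0, 0, 0, 0, 0, 0, 0.005], [0, 0, 0, 0, 0, 0, 0.005], [0, 0, 0, 0, 0, 0, 0.005], [0, 0, 0, 0, 0, 0, 0.005]]}}

```text
time_s: 11.9
tcp_pos: [0.5046, 0.2002, 0.0864]
tcp_rot: [0.766, 0.643, 0.007, 0.007]
contact_force: [11.4, -4.6, -8.0]
width: 0.009
```

```bash
python3 - <<'E'
from station import r
from meas import *
s=r.sense();print(s["time_s"],s["tcp_pos"],s["width"],s["contact_force"])
snap(r,"wrist","w9");meas("w9");snap(r,"side","s9")
im,d,P=cloud("pics/s9.npz");g=im.max(2).astype(int)
m=(d>.05)&(g<120)&(P[...,2]>.095)&(P[...,2]<.16)&(P[...,1]>-.13)&(P[...,1]<.0)&(P[...,0]>.5)&(P[...,0]<.555)
q=P[m];print(len(q),np.percentile(q,[2,50,98],axis=0).round(4) if len(q) else '')
E
```

```text
11.9 [0.50460345 0.20023949 0.08636782] 0.009001192454563132 [11.38919198 -4.59351995 -7.95790515]
w9 30 line front 552.8  dark/face 555.7  housing edge 554.5 mm -> out of edge: 1.68 (want 2.0) slopes 0.15558805822952987 0.15494808759018877
111 [[ 0.5161 -0.1125  0.1118]
 [ 0.5257 -0.0844  0.1186]
 [ 0.5403 -0.0288  0.1232]]
```

View pics/s9.png

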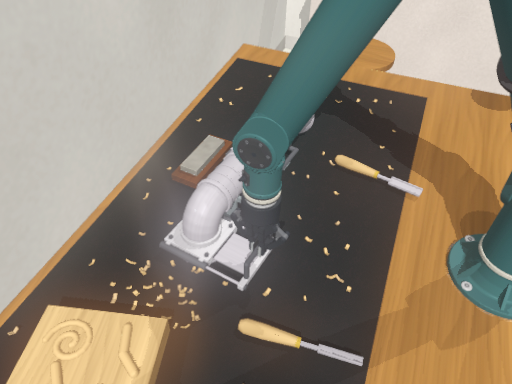

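```bash
python3 - <<'E'
import cv2,numpy as np
a=cv2.imread("pics/s3.png");b=cv2.imread("pics/s9.png")
c=np.hstack([x[90:190,230:320] for x in(a,b)]);cv2.imwrite("pics/cmp.png",cv2.resize(c,None,fx=4.4,fy=4.4,interpolation=cv2.INTER_CUBIC))
E
```

```text
(no output)
```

View pics/cmp.png

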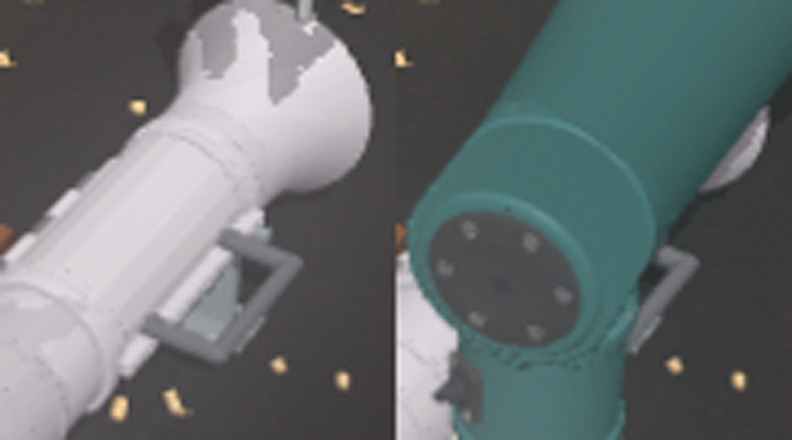

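The bar's corner sits at the same pixel in both pictures, (300,262) and (697-396=301,262), so the hatch hasn't moved. Handing in.

```bash
python3 -c "
from station import r
print(r.finish_job())"
```

```text
the job is handed in; nothing more can be done
None
```

I swung the clean-out shell shut first, then pulled the suction gate out to its engraved line. The job is handed in with the gate still held, at about 12 s on the clock.

- **Hatch:** I gripped its bar and followed the arc until the force jumped to 23 N at the stop. After release the bar's axis measured about 114 mm above the bench, as expected when shut, with no visible gap along the flange. In the last side picture the arm hid most of the shell. The visible corner of the bar had not moved, though my final depth reading there was noisy (its highest points read about 2 mm above the earlier reading).
- **Gate:** I am holding the crossbar with 70 N. The two checks differ slightly: the line's position against the housing edge gives 39.7 mm, and the bar's travel gives 40.2 mm, against a mark of 40 mm. After 0.8 s at rest nothing had drifted.
- **Gouges and oilstone:** the arm never went near them, and they look unmoved in the last picture.

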